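Roll the roasting drum over the sill into its rest

TASK

The little steel mortar has been left standing in the roasting drum's rest: first set it down upright on the round wooden board, without dropping it. Then, with the fingertips on its top, roll the drum along the ledge, over the low sill and into its rest so that it lies down between sill and stop; do not lift it, fling it or let it hit the mortar, and press no harder than 20 N, because the thin sheet dents. Leave the other kitchen things where they are.

Things in the scene. Friction and masses are not known exactly. Their poses are not given: they have to be found in the camera images.
- drum_c (a point): Centre of the roasting drum: a closed sheet-steel cylinder, 170 mm long, 0.6 to 0.9 kg, lying on its side on the ledge. It rolls on two round rims at its ends, 120 mm in diameter, 10 mm wide (centre 60 mm up). The thin dark shell between them is beaten oval: its surface is 52 to 56 mm from the axis, changing as it turns. x is the drum's axis. It starts 133 to 163 mm short of its place, nearly square to the rest.
- drum: The same drum (origin at its centre); axle stubs 14 mm thick stand out 20 mm at its ends. Left gently on the flat, it stays. A fingertip rolling it by its top moves 1.9 times as far as its centre, so it takes several strokes (some 40 mm at most), each with the tip set down behind the top. Friction on the tip is 0.5 or more. 1 mm of finger height is worth 5 to 20 N. No pose is given while both fingertips touch it.
- rest: The drum's rest: two parallel wooden battens 240 mm long screwed to the ledge. Origin on the ledge surface, right under the centre of a drum that lies in the rest; x runs along the battens, y from the sill (low batten) to the stop (high batten, 30 mm high, from y = 53 to 83 mm). Between them is bare ledge; a drum in its rest lies on it, nearly touching both.
- sill_top (a point): Middle of the sill's top: 9 mm above the ledge, at y = -44.5 mm of the rest. The sill is 24 mm wide (y = -56.5 to -32.5 mm). The drum comes from the -y side and touches it with its centre at y = -88 mm; it rises 9 mm until its centre is at -56.5, and sinks behind -32.5. Let go half-way up, it rolls back; on the sill's flat top it stays. Climbing takes a press of about 10 N.
- mortar_c (a point): Centre, half-way up, of a small open stainless-steel mortar, 70 mm high, 58 mm wide at the rim, 54 mm at 40 mm height, narrower below with a 52 mm foot; 0.35 kg; z is up along its axis. It starts upright on the ledge between sill and stop.
- board: Round dark wooden board, 170 mm in diameter, 18 mm thick, fixed, lying on the ledge. Origin at the centre of its underside.
- pestle: Steel pestle, 140 mm long, 22 mm thick, lying along its y axis; origin on the ledge under its middle. Leave alone.
- spoon: Carved wooden spoon, 250 mm long, lying along its x axis; origin under it. Leave alone.
- ladle: Stainless ladle, bowl 86 mm wide, handle 245 mm along its +x; origin under the bowl. Leave alone.
- lid: Aluminium pot lid, 224 mm wide, 41 mm high with its knob; origin under its centre. Leave alone.
- colander: Green plastic colander, 216 mm wide, 88 mm high; origin under its centre. Leave alone.
- glass_a: Small tea glass, 50 mm wide, 62 mm high, left of the base; origin under it. Leave alone.
- glass_b: Another such glass, right of the base; origin under it. Leave alone.
Not all that is in view belongs to the job. Of the things that look like the board, the largest one is meant.

How it is judged:
By the outcome, as a careful person would: the job done as asked, in the order asked, and still so for the second after the job is handed in, with the robot touching nothing.
It also fails if it takes over 72 s, if anything falls off the work surface, if the arm or the gripper's body presses on something with over 40 N, if the wrist force passes 120 N, or if a joint passes its speed limit or range.

ROBOT

A 6-joint arm with a two-finger parallel gripper is mounted at the origin on the work surface. World frame = base frame: x ahead of the robot, y to its left, z up, the work surface at z = 0. Lengths are in m, angles in rad, forces in N, time in s.
With the tool pointing down it reaches from about 0.225 to 0.875 m from the base axis. Payload 3.4 kg.
Tool frame: the origin (TCP) lies midway between the tips of the shut fingers; the grasp point (between the pads) lies 19 mm behind it; z points along the fingers, y is the line along which they close (so a half turn about z gives the same grasp; the last joint's range is limited). The gripper opens to 85 mm and grips with 20 to 120 N. Pads are 22 mm wide; open, the fingers measure 114 mm over their backs; the gripper's body (76 mm by 85 mm) begins 54 mm behind the grasp point. The pads swing forward as they close: fully open they stand 13 mm farther back than shut.
Start: joints at [-1.292, 0.276, 1.505, -0, 1.361, -0.121], TCP at [0.224, -0.53, 0.231] pointing down, gripper open.
Joint ranges: [-2.89, 2.89], [-0.75, 2.08], [0.22, 2.7], [-1.18, 4.32], [0.11, 2.71], [-2.7, 2.7]. Speed limits (rad/s): [2.57, 2.57, 3.14, 3.14, 3.14, 3.14].

INTERFACE

Orientations are given as a unit quaternion [w, x, y, z].
In Python, from rig import * gives the robot as it stands.
- The arm moves only by the tool apply_moves, never from a script. Its argument "steps" is one flat list of numbers, 4 for each row, row after row: the shift along the world's x, y, z in cm, then the turn about the world's z in degrees. A call has 1 to 8 rows; each row is the pose to reach, as a shift and turn from the pose commanded when the call began; what a row does not reach only later rows make up. A row lasts 1/12 s, in which the tool goes at most 41.7 mm and 7.16 degrees, less where a joint would pass 70% of its speed; a pose out of reach is approached as far as the arm can. A call with a gripper value outside its range is refused whole. "jaw" is the closure in counts, from 0 (fully open) to 255 (shut), set as the call begins (left out, the last holds). The fingers move at their own pace and stop on an object; "newtons" is the grip in N (left out, the last holds). Time passes only in rows, so rows that repeat a pose let the fingers close. It gives the time, the measured TCP pose, the force, the opening and the grip force at its end, in the units of the state.
- get_state(): the state, without advancing time (a new reading comes with each control period).
- get_image(name): name is "scene" or "top" or "wrist"; returns the picture (420x560x3 uint8, red, green, blue); there is no depth.
- calibration(name): a dict with "fx", "fy", "cx", "cy" (pixels), "k1" (the pictures are not rectified: a ray, as slopes to the right and down, at radius r is drawn at 1 + k1 r^2 times it, then the intrinsics apply), "xyz" and "rotation" of the camera in the world. Camera axes: x right, y up, looking along -z (the intrinsics and any distortion apply to the point x, -y, -z); pixel columns grow to the right and rows downward; lengths in m; the calibration is good to about 2 mm. A picture is of the moment at which its call begins: read the wrist's pose just before it. calibration takes no time and is no camera call; for the wrist camera it gives the pose at the moment of the call.
- sign_off(): hands the job in; it is judged then, once.
The state is a dict: "clock": time; "qpos": joint angles; "qd": joint speeds; "effort": joint torques, N m; "position": TCP position; "ee_rot": TCP orientation; "contact_force": force on the tool from outside, world axes, zero at the start; "moment": the same for the moment, N m; "width": finger opening in m; "gripper_force": force on a finger pad.
Only numpy, scipy, OpenCV 4.12 (cv2) and the standard library are available. Lean on these libraries where they do the work, as an engineer would, in place of code of your own. Each camera call takes 0.05 s, during which the arm holds its last target. There are 200 camera calls.

## Working session

There is one attempt and no reset: what is moved stays moved. The work goes in short steps, Python scripts to look and compute and a tool call to move; the robot and the scene stay as the last step left them, time stands still between calls to the robot, and variables do not carry over. Pictures are saved under pics/ and viewed, at most 10 in all, crops included, and the job is handed in when it is done.

Besides the shell and the picture viewer there is one more tool, called after "Request:" by a JSON object that holds its "api" and its "payload", one argument or row to a line. apply_moves: Moves the arm, as the interface text tells. Its arguments: {"type":"object","properties":{"steps":{"type":"array","items":{"type":"number"}},"jaw":{"type":"number"},"newtons":{"type":"number"}},"required":["steps"]}

```bash
ls; mkdir -p pics; python3 - <<'E'
from rig import *
import cv2
s=get_state();print(s['clock'],s['position'],s['ee_rot'],s['width'])
for n in ['scene','top']:
    cv2.imwrite(f'pics/{n}0.png',get_image(n)[:,:,::-1]);c=calibration(n);print(n,c)
E
```

```text
pics
0.0 [ 0.22364747 -0.52916927  0.2304364 ] [-9.08519596e-04  9.80091365e-01  1.98544921e-01 -6.41561756e-05] 0.08542082318510744
scene {'fx': 493.37995102216223, 'fy': 493.37995102216223, 'cx': 274.84623507871845, 'cy': 210.10695872315975, 'k1': 0.03513890152356944, 'xyz': array([1.35307612, 0.23575727, 1.05543792]), 'rotation': array([0.5490703 , 0.21206939, 0.29644061, 0.75211126])}
top {'fx': 505.4386225059238, 'fy': 505.4386225059238, 'cx': 284.7994524583226, 'cy': 205.0591577411126, 'k1': -0.15825544618610876, 'xyz': array([ 0.20041274, -0.02263032,  1.77473037]), 'rotation': array([ 0.71177694,  0.05852016, -0.05893079, -0.69747842])}
```

View pics/scene0.png

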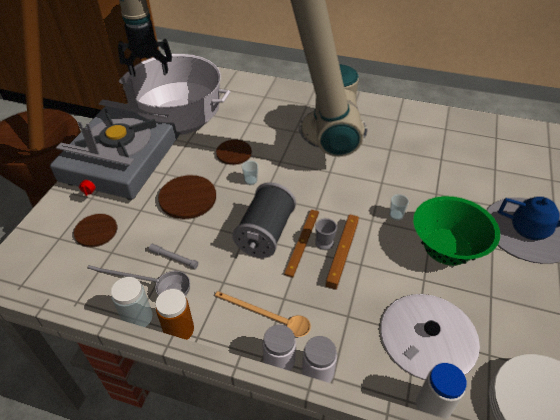

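View pics/top0.png

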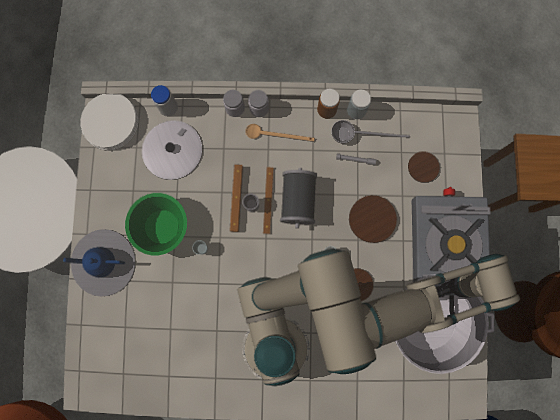

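Top view: the board candidates are (373,218), the largest, (424,167), and (360,282), partly hidden. For the mortar, the cup at (252,202) between the battens fits; the jars are at (233,103) and (258,103), and a glass is at (201,247). The drum is at (299,195), the sill at about (268,200) and the stop at (237,198). I'll check this in a close crop.

```bash
cat > h.py <<'E'
from rig import *
import numpy as np, cv2
from scipy.spatial.transform import Rotation as R
def rot(q): return R.from_quat([q[1],q[2],q[3],q[0]]).as_matrix()
def pix2w(c,uv,z):
    """pixel(s) -> world points on plane z"""
    uv=np.atleast_2d(uv).astype(float)
    K=np.array([[c['fx'],0,c['cx']],[0,c['fy'],c['cy']],[0,0,1]])
    n=cv2.undistortPoints(uv[:,None],K,np.array([c['k1'],0,0,0,0]))[:,0]
    d=np.c_[n[:,0],-n[:,1],-np.ones(len(n))]@rot(c['rotation']).T
    return c['xyz']+d*((z-c['xyz'][2])/d[:,2])[:,None]
def w2pix(c,p):
    q=(np.atleast_2d(p)-c['xyz'])@rot(c['rotation'])
    n=np.c_[q[:,0],-q[:,1]]/-q[:,2:]
    n*=1+c['k1']*(n**2).sum(1)[:,None]
    return n*[c['fx'],c['fy']]+[c['cx'],c['cy']]
def crop(im,u0,u1,v0,v1,k,name):
    cv2.imwrite('pics/'+name,cv2.resize(im[v0:v1,u0:u1,::-1],None,fx=k,fy=k,interpolation=cv2.INTER_CUBIC))
E
python3 - <<'E'
import cv2
im=cv2.imread('pics/top0.png')[155:255,215:405]
cv2.imwrite('pics/top0c.png',cv2.resize(im,None,fx=4,fy=4,interpolation=cv2.INTER_CUBIC))
E
```

```text
(no output)
```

View pics/top0c.png

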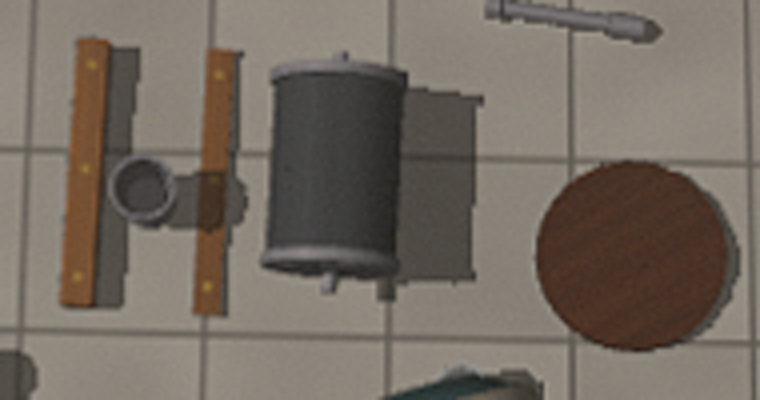

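The crop confirms it. The mortar rim is centred at crop (143,190), the board at (632,256), and the drum stubs at (343,55) and (329,288). The sill corners are (208,49), (238,50), (194,313), (226,316), and the stop corners are (78,38), (107,41), (61,304), (95,306).

```bash
python3 - <<'E'
from h import *
np.set_printoptions(precision=4,suppress=True)
c=calibration('top')
def P(l,z): return pix2w(c,np.array(l)/4+[215-.4,155-.4],z)
sill=P([(208,49),(238,50),(194,313),(226,316)],.009);stop=P([(78,38),(107,41),(61,304),(95,306)],.03)
print('sill',sill,'\nstop',stop)
for n,b in(('sill',sill),('stop',stop)):
    v=(b[0]+b[1]-b[2]-b[3])/2; print(n,b.mean(0),np.linalg.norm(v),np.degrees(np.arctan2(v[1],v[0])))
m=P([(143,190)],.07);print('mortar',m); print('board',P([(632,256)],.018), P([(538,256),(728,256),(632,160),(632,350)],.018))
d=P([(343,55),(329,288)],.06);v=d[0]-d[1];print('drum',d,d.mean(0),np.linalg.norm(v),np.degrees(np.arctan2(v[1],v[0])))
print(w2pix(c,m)-[215,155])
E
```

```text
sill [[0.6346 0.0475 0.009 ]
 [0.6342 0.0205 0.009 ]
 [0.3963 0.0535 0.009 ]
 [0.3942 0.0254 0.009 ]] 
stop [[0.6373 0.1626 0.03  ]
 [0.635  0.1366 0.03  ]
 [0.3993 0.1686 0.03  ]
 [0.3982 0.1389 0.03  ]]
sill [0.5148 0.0367 0.009 ] 0.23919781238761909 -1.3075039354104423
stop [0.5174 0.1517 0.03  ] 0.23742253540823274 -0.9895266570203041
mortar [[0.4944 0.0975 0.07  ]]
board [[ 0.4532 -0.3313  0.018 ]] [[ 0.4516 -0.2479  0.018 ]
 [ 0.4548 -0.4172  0.018 ]
 [ 0.5394 -0.332   0.018 ]
 [ 0.37   -0.3308  0.018 ]]
drum [[ 0.6191 -0.0723  0.06  ]
 [ 0.4144 -0.0634  0.06  ]] [ 0.5167 -0.0678  0.06  ] 0.20482061007571092 -2.4969589204669855
[[35.35 47.1 ]]
```

Request:
{"api": "apply_moves", "payload": {
  "steps": [12, 28, 0, 54, 12, 28, 0, 54, 12, 28, 0, 54, 12, 28, 0, 54, 12, 28, 0, 54, 12, 28, 0, 54, 12, 28, 0, 54, 12, 28, 0, 54],
  "jaw": 0
}}

```text
clock: 0.77
position: [0.3442, -0.2442, 0.231]
ee_rot: [-0.001, 0.78, 0.625, 0.001]
contact_force: [0.4, -0.6, -0.5]
width: 0.0851
gripper_force: 0.0
```

Request:
{"api": "apply_moves", "payload": {
  "steps": [12, 28, 0, 12, 12, 28, 0, 12, 12, 28, 0, 12, 12, 28, 0, 12, 12, 28, 0, 12, 12, 28, 0, 12, 12, 28, 0, 12, 12, 28, 0, 12]
}}

```text
clock: 1.43
position: [0.4652, 0.0353, 0.2311]
ee_rot: [-0.001, 0.712, 0.702, 0.002]
contact_force: [0.2, -0.6, -0.7]
width: 0.0854
gripper_force: 0.0
```

Request:
{"api": "apply_moves", "payload": {
  "steps": [3, 6.5, -5, 0, 3, 6.5, -5, 0, 3, 6.5, -5, 0, 3, 6.5, -5, 0]
}}

```text
clock: 1.77
position: [0.4928, 0.0968, 0.1792]
ee_rot: [-0.002, 0.713, 0.702, -0.002]
contact_force: [-0.0, -1.2, -0.4]
width: 0.0857
gripper_force: 0.0
```

```bash
python3 - <<'E'
from h import *
np.set_printoptions(precision=4,suppress=True)
s=get_state();c=calibration('wrist');im=get_image('wrist');print(s['clock'],s['position'],s['ee_rot'],c['xyz'])
cv2.imwrite('pics/w1.png',im[:,:,::-1]); print(w2pix(c,[[.494,.0975,.07],[.516,.0825,0]]))
E
```

```text
1.7667 [0.4928 0.0968 0.1792] [-0.0016  0.7127  0.7015 -0.0018] [0.4942 0.1682 0.3209]
[[288.489  205.6121]
 [312.2906 200.3453]]
```

View pics/w1.png

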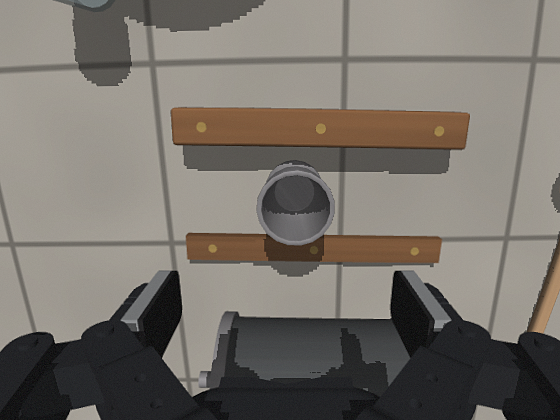

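The mortar rim is centred at (295,206). The stop's top corners are (172,108), (468,114), (174,142), (469,149), and the sill's are (187,233), (440,237), (188,259), (440,263). The drum is at the bottom.

```bash
python3 - <<'E'
from h import *
np.set_printoptions(precision=4,suppress=True)
c=calibration('wrist');print(pix2w(c,[295.5,206.5],.07))
for n,l,z in(('stop',[(172,108),(174,142),(468,114),(469,149)],.03),('sill',[(187,233),(188,259),(440,237),(440,263)],.009)):
    b=pix2w(c,l,z);v=b[2]+b[3]-b[0]-b[1];print(n,b,b.mean(0),np.degrees(np.arctan2(v[1],v[0])))
E
```

```text
[[0.4997 0.0952 0.07  ]]
stop [[0.4039 0.1661 0.03  ]
 [0.4029 0.1395 0.03  ]
 [0.6387 0.1582 0.03  ]
 [0.6428 0.1304 0.03  ]] [0.5221 0.1486 0.03  ] -2.065302232673278
sill [[0.3998 0.0537 0.009 ]
 [0.3982 0.0274 0.009 ]
 [0.6362 0.0459 0.009 ]
 [0.6391 0.0192 0.009 ]] [0.5183 0.0366 0.009 ] -1.9347946148692052
```

Request:
{"api": "apply_moves", "payload": {
  "steps": [0.5, 0, -4, 0, 0.5, 0, -8, 0, 0.5, 0, -11, 0, 0.5, 0, -13.5, 0, 0.5, 0, -15, 0, 0.5, 0, -15.3, 0, 0.5, 0, -15.3, 0]
}}

```text
clock: 2.4
position: [0.4985, 0.0941, 0.0284]
ee_rot: [-0.0, 0.714, 0.7, -0.0]
contact_force: [-0.1, 0.1, -0.0]
width: 0.0856
gripper_force: 0.0
```

Request:
{"api": "apply_moves", "payload": {
  "steps": [0, 0, 0, 0, 0, 0, 0, 0, 0, 0, 0, 0, 0, 0, 0, 0, 0, 0, 0, 0, 0, 0, 0, 0, 0, 0, 0, 0, 0, 0, 0, 0],
  "jaw": 200,
  "newtons": 40
}}

```text
clock: 3.07
position: [0.4999, 0.0951, 0.0304]
ee_rot: [0.001, 0.714, 0.7, 0.001]
contact_force: [-1.4, -1.1, 6.1]
width: 0.0573
gripper_force: 41.2
```

Request:
{"api": "apply_moves", "payload": {
  "steps": [0, 0, 0.3, 0, 0, 0, 1, 0, 0, 0, 2.5, 0, 0, 0, 5, 0, 0, 0, 8, 0, 0, 0, 11.5, 0, 0, 0, 15, 0, 0, 0, 18, 0]
}}

```text
clock: 3.73
position: [0.4986, 0.0954, 0.2112]
ee_rot: [0.001, 0.714, 0.7, 0.001]
contact_force: [0.7, 1.2, -2.6]
width: 0.0568
gripper_force: 43.7
```

Request:
{"api": "apply_moves", "payload": {
  "steps": [-0.1, -1, 0, 0, -0.3, -3, 0, 0, -0.6, -6, 0, 0, -1, -9.5, 0, 0, -1.4, -13, 0, 0, -1.8, -16.5, 0, 0, -2.2, -20, 0, 0, -2.6, -23.5, 0, 0]
}}

```text
clock: 4.4
position: [0.4713, -0.1411, 0.2077]
ee_rot: [-0.001, 0.714, 0.7, -0.0]
contact_force: [1.1, -0.2, -4.3]
width: 0.0562
gripper_force: 43.7
```

Request:
{"api": "apply_moves", "payload": {
  "steps": [-0.4, -3.5, 0, 0, -0.8, -7, 0, 0, -1.2, -10.5, 0, 0, -1.5, -14, 0, 0, -1.7, -17, 0, 0, -1.8, -18.5, 0, 0, -1.9, -19.1, 0, 0, -1.9, -19.1, 0, 0]
}}

```text
clock: 5.07
position: [0.453, -0.3311, 0.2076]
ee_rot: [-0.001, 0.714, 0.7, 0.0]
contact_force: [0.2, 0.7, -4.0]
width: 0.0566
gripper_force: 43.7
```

```bash
python3 - <<'E'
from h import *
np.set_printoptions(precision=4,suppress=True)
s=get_state();c=calibration('wrist');im=get_image('wrist');print(s['clock'],s['position'],s['width'],s['contact_force'])
cv2.imwrite('pics/w2.png',im[:,:,::-1]); print(w2pix(c,[[.453,-.331,.018],[.453,-.246,.018],[.453-.085,-.331,.018],[.453+.085,-.331,.018]]))
E
```

```text
5.0667 [ 0.453  -0.3311  0.2076] 0.0565886005094516 [ 0.2493  0.6571 -4.0335]
[[286.162  183.4138]
 [284.2043  88.7262]
 [196.2439 185.2936]
 [376.3696 181.6955]]
```

View pics/w2.png

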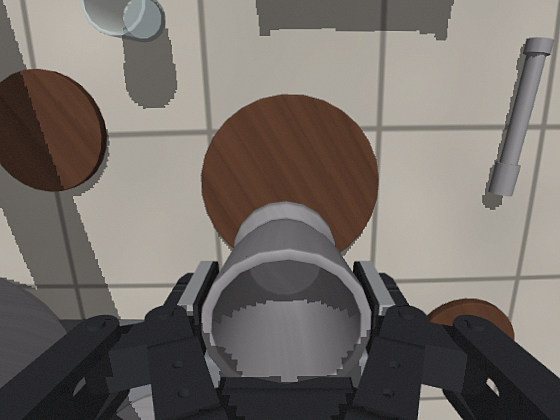

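The board's edge spans columns 202–379 with its top at row 94, so its centre is about 4 mm further in +x and 5 mm further in −y. The mortar hangs upright in the pads.

Request:
{"api": "apply_moves", "payload": {
  "steps": [0.4, -0.5, -3, 0, 0.4, -0.5, -6, 0, 0.4, -0.5, -9, 0, 0.4, -0.5, -12, 0, 0.4, -0.5, -14, 0, 0.4, -0.5, -15, 0, 0.4, -0.5, -15.4, 0, 0.4, -0.5, -15.4, 0]
}}

```text
clock: 5.78
position: [0.458, -0.3344, 0.0542]
ee_rot: [-0.001, 0.713, 0.701, 0.0]
contact_force: [0.0, -0.2, -3.1]
width: 0.0566
gripper_force: 43.8
```

Request:
{"api": "apply_moves", "payload": {
  "steps": [0, 0, -0.1, 0, 0, 0, -0.2, 0, 0, 0, -0.3, 0, 0, 0, -0.4, 0, 0, 0, -0.45, 0, 0, 0, -0.45, 0]
}}

```text
clock: 6.28
position: [0.4578, -0.3358, 0.05]
ee_rot: [0.0, 0.714, 0.7, 0.0]
contact_force: [-0.1, 0.2, -4.0]
width: 0.0563
gripper_force: 43.8
```

Request:
{"api": "apply_moves", "payload": {
  "steps": [0, 0, -0.05, 0, 0, 0, -0.1, 0, 0, 0, -0.15, 0, 0, 0, -0.15, 0]
}}

```text
clock: 6.62
position: [0.4578, -0.3359, 0.0487]
ee_rot: [0.0, 0.714, 0.7, -0.0]
contact_force: [-0.1, -0.8, 0.2]
width: 0.0562
gripper_force: 43.9
```

Request:
{"api": "apply_moves", "payload": {
  "steps": [0, 0, -0.05, 0, 0, 0, -0.05, 0]
}}

```text
clock: 6.78
position: [0.4578, -0.3359, 0.0486]
ee_rot: [0.0, 0.714, 0.7, -0.0]
contact_force: [-3.4, 0.8, 3.8]
width: 0.0565
gripper_force: 44.1
```

Request:
{"api": "apply_moves", "payload": {
  "steps": [0, 0, 0, 0, 0, 0, 0, 0, 0, 0, 0, 0, 0, 0, 0, 0, 0, 0, 0, 0, 0, 0, 0, 0, 0, 0, 0, 0, 0, 0, 0, 0],
  "jaw": 0
}}

```text
clock: 7.45
position: [0.4578, -0.3357, 0.0478]
ee_rot: [0.0, 0.714, 0.7, 0.0]
contact_force: [-0.1, -1.2, 1.0]
width: 0.0854
gripper_force: 0.0
```

Request:
{"api": "apply_moves", "payload": {
  "steps": [0, 0, 1, 0, 0, 0, 3, 0, 0, 0, 6, 0, 0, 0, 9, 0, 0, 0, 12, 0, 0, 0, 15, 0, 0, 0, 17, 0, 0, 0, 17, 0]
}}

```text
clock: 8.12
position: [0.4599, -0.3376, 0.224]
ee_rot: [0.006, 0.714, 0.7, 0.0]
contact_force: [0.0, -1.0, 1.0]
width: 0.0853
gripper_force: 0.0
```

Request:
{"api": "apply_moves", "payload": {
  "steps": [1, 3.5, 0, 0, 2, 7, 0, 0, 3, 10.5, 0, 0, 4, 14, 0, 0, 5, 17.5, 0, 0, 5.6, 19.5, 0, 0, 5.8, 20.5, 0, 0, 5.8, 20.5, 0, 0]
}}

```text
clock: 8.78
position: [0.5157, -0.1288, 0.2176]
ee_rot: [-0.0, 0.713, 0.701, -0.0]
contact_force: [-0.1, 0.2, -0.2]
width: 0.0854
gripper_force: 0.0
```

```bash
python3 - <<'E'
from h import *
np.set_printoptions(precision=4,suppress=True)
s=get_state();c=calibration('wrist');im=get_image('wrist');print(s['clock'],s['position'],s['ee_rot'],s['contact_force'])
cv2.imwrite('pics/w3.png',im[:,:,::-1]); np.save('c3.npy',c,allow_pickle=True); print(c['xyz'],w2pix(c,[[.517,-.068,.06],[.6,-.07,.12],[.43,-.065,.12]]))
E
```

```text
8.7833 [ 0.5157 -0.1288  0.2176] [-0.0004  0.7127  0.7014 -0.    ] [-0.0599  0.1684 -0.2313]
[ 0.5165 -0.0574  0.3594] [[286.6234 118.2542]
 [413.8116 123.2625]
 [153.4387 119.6649]]
```

View pics/w3.png

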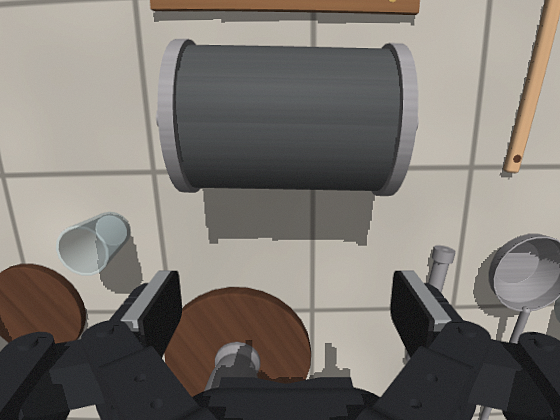

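The drum's left rim spans rows 39.5–192 near column 180, and its right rim spans rows 44–195 near column 398. Its end columns are 160 and 416.

```bash
python3 - <<'E'
from h import *
np.set_printoptions(precision=4,suppress=True)
c=np.load('c3.npy',allow_pickle=True).item()
for u,a,b in((180,39.5,192),(398,44,195)):
    w=pix2w(c,[(u,a),(u,b)],.06)-c['xyz']; n=w/np.linalg.norm(w[:,1:],axis=1)[:,None]; m=n.sum(0)
    m*=(.06-c['xyz'][2])/m[2]; print(c['xyz']+m, 'R est', np.hypot(*m[1:])*np.sin(np.arccos((n[0,1:]*n[1,1:]).sum())/2))
print(pix2w(c,[(160,116),(416,120)],.06))
E
```

```text
[ 0.43  -0.067  0.06 ] R est 0.05927691586381011
[ 0.608  -0.0725  0.06  ] R est 0.059106145955500324
[[ 0.414  -0.0641  0.06  ]
 [ 0.6225 -0.0706  0.06  ]]
```

Request:
{"api": "apply_moves", "payload": {
  "steps": [0.1, 2, -3, -0.8, 0.2, 4.1, -6, -0.8, 0.3, 4.1, -9, -0.8, 0.3, 4.1, -10.5, -0.8, 0.3, 4.1, -10.9, -0.8, 0.3, 4.1, -10.9, -0.8]
}}

```text
clock: 9.33
position: [0.5179, -0.091, 0.1076]
ee_rot: [-0.001, 0.719, 0.695, -0.001]
contact_force: [0.7, -0.9, 0.8]
width: 0.0857
gripper_force: 0.0
```

Request:
{"api": "apply_moves", "payload": {
  "steps": [0, 0, -0.1, 0, 0, 0, -0.2, 0, 0, 0, -0.2, 0]
}}

```text
clock: 9.58
position: [0.5197, -0.0906, 0.108]
ee_rot: [0.001, 0.719, 0.695, 0.001]
contact_force: [-0.4, 0.5, 0.2]
width: 0.0853
gripper_force: 0.0
```

Request:
{"api": "apply_moves", "payload": {
  "steps": [0, 0, -0.1, 0, 0, 0, -0.2, 0, 0, 0, -0.2, 0]
}}

```text
clock: 9.83
position: [0.5189, -0.0897, 0.1051]
ee_rot: [0.0, 0.719, 0.695, 0.0]
contact_force: [-0.0, -0.0, 0.9]
width: 0.0858
gripper_force: 0.0
```

```bash
python3 -c "
from h import *
s=get_state();print(s['position'],s['contact_force'],s['moment'])"
```

```text
[ 0.51887197 -0.08973097  0.10509662] [-0.007963   -0.04581446  0.85014927] [-0.04511331 -0.02971406  0.00077321]
```

Request:
{"api": "apply_moves", "payload": {
  "steps": [0, 0, -0.05, 0, 0, 0, -0.1, 0, 0, 0, -0.1, 0]
}}

```text
clock: 10.08
position: [0.5187, -0.0896, 0.1038]
ee_rot: [-0.0, 0.719, 0.695, -0.0]
contact_force: [-0.7, -0.7, 0.4]
width: 0.0851
gripper_force: 0.0
```

Request:
{"api": "apply_moves", "payload": {
  "steps": [0, 0, -0.05, 0, 0, 0, -0.1, 0, 0, 0, -0.1, 0]
}}

```text
clock: 10.33
position: [0.5187, -0.0896, 0.1027]
ee_rot: [-0.0, 0.719, 0.695, -0.0]
contact_force: [-0.7, 0.1, -0.6]
width: 0.0857
gripper_force: 0.0
```

Request:
{"api": "apply_moves", "payload": {
  "steps": [0, 0, -0.05, 0, 0, 0, -0.1, 0, 0, 0, -0.1, 0]
}}

```text
clock: 10.58
position: [0.5188, -0.0897, 0.1017]
ee_rot: [-0.0, 0.719, 0.695, -0.0]
contact_force: [0.1, 0.1, -0.1]
width: 0.0853
gripper_force: 0.0
```

Request:
{"api": "apply_moves", "payload": {
  "steps": [0, 0, -0.05, 0, 0, 0, -0.1, 0, 0, 0, -0.1, 0]
}}

```text
clock: 10.83
position: [0.5187, -0.0897, 0.1007]
ee_rot: [-0.0, 0.719, 0.695, -0.0]
contact_force: [0.1, 0.3, -0.1]
width: 0.0856
gripper_force: 0.0
```

Request:
{"api": "apply_moves", "payload": {
  "steps": [0, 0, -0.05, 0, 0, 0, -0.1, 0, 0, 0, -0.1, 0]
}}

```text
clock: 11.08
position: [0.5188, -0.0897, 0.0997]
ee_rot: [-0.0, 0.719, 0.695, -0.0]
contact_force: [-0.3, -0.3, -0.1]
width: 0.0853
gripper_force: 0.0
```

Request:
{"api": "apply_moves", "payload": {
  "steps": [0, 0, -0.05, 0, 0, 0, -0.1, 0, 0, 0, -0.1, 0]
}}

```text
clock: 11.33
position: [0.5187, -0.0897, 0.0987]
ee_rot: [-0.0, 0.719, 0.695, -0.0]
contact_force: [0.1, -0.4, 0.1]
width: 0.0853
gripper_force: 0.0
```

Request:
{"api": "apply_moves", "payload": {
  "steps": [0, 0, -0.05, 0, 0, 0, -0.1, 0, 0, 0, -0.1, 0]
}}

```text
clock: 11.58
position: [0.5189, -0.0898, 0.0979]
ee_rot: [0.0, 0.719, 0.695, 0.0]
contact_force: [-0.7, -0.7, 1.4]
width: 0.0854
gripper_force: 0.4
```

Request:
{"api": "apply_moves", "payload": {
  "steps": [0, 0, -0.05, 0, 0, 0, -0.05, 0]
}}

```text
clock: 11.75
position: [0.5189, -0.0899, 0.0978]
ee_rot: [0.0, 0.719, 0.695, 0.0]
contact_force: [-1.1, -0.7, 3.6]
width: 0.0855
gripper_force: 1.8
```

Request:
{"api": "apply_moves", "payload": {
  "steps": [0, 0.3, 0, 0, 0.03, 0.9, 0, 0, 0.05, 1.6, 0, 0, 0.06, 2, 0, 0, 0.06, 2, 0, 0]
}}

```text
clock: 12.17
position: [0.5197, -0.0692, 0.0992]
ee_rot: [0.001, 0.718, 0.696, 0.0]
contact_force: [-2.8, -0.5, 12.4]
width: 0.0857
gripper_force: 6.7
```

Request:
{"api": "apply_moves", "payload": {
  "steps": [0.01, 0.4, 0.05, 0, 0.03, 1, 0.08, 0, 0.05, 1.6, 0.08, 0, 0.06, 2, 0.08, 0, 0.06, 2, 0.08, 0]
}}

```text
clock: 12.58
position: [0.5203, -0.0491, 0.1]
ee_rot: [0.001, 0.718, 0.696, 0.0]
contact_force: [-3.1, -0.5, 13.3]
width: 0.0853
gripper_force: 6.6
```

Request:
{"api": "apply_moves", "payload": {
  "steps": [0.01, 0.4, 0.03, 0, 0.03, 1, 0.06, 0, 0.05, 1.6, 0.09, 0, 0.07, 2.2, 0.09, 0, 0.07, 2.2, 0.09, 0]
}}

```text
clock: 13.0
position: [0.5211, -0.0266, 0.1004]
ee_rot: [0.0, 0.718, 0.696, 0.001]
contact_force: [-2.0, 0.6, 10.6]
width: 0.0854
gripper_force: 5.0
```

Request:
{"api": "apply_moves", "payload": {
  "steps": [0, 0, 0.5, 0, 0, 0, 1.5, 0, -0.1, -3, 1.5, 0, -0.1, -3, 1.5, 0, -0.1, -3, 0.6, 0, -0.1, -3, 0.2, 0, -0.1, -3, 0.1, 0, -0.1, -3, 0.1, 0]
}}

```text
clock: 13.67
position: [0.5192, -0.0572, 0.0996]
ee_rot: [-0.001, 0.719, 0.695, -0.0]
contact_force: [-0.1, -0.2, 2.2]
width: 0.0856
gripper_force: 1.0
```

```bash
python3 - <<'E'
from h import *
np.set_printoptions(precision=4,suppress=True)
s=get_state();c=calibration('wrist');im=get_image('wrist');print(s['clock'],s['position'],s['contact_force'],c['xyz'])
np.save('c4.npy',c,allow_pickle=True); cv2.imwrite('pics/w4.png',im[:,:,::-1])
E
```

```text
13.6667 [ 0.5192 -0.0572  0.0996] [-0.0775 -0.1572  2.1945] [0.5214 0.0142 0.2414]
```

View pics/w4.png

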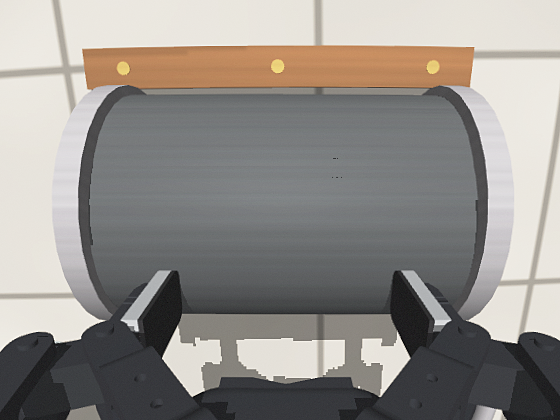

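The tips are touching lightly (2.2 N). The rims' far edges are at row 86 on both sides and the near edges at about row 320. The sill screws are at (123,68), (277,66), (433,67). Drum and sill look parallel.

```bash
python3 - <<'E'
from h import *
np.set_printoptions(precision=4,suppress=True)
c=np.load('c4.npy',allow_pickle=True).item()
for u,a,b in((105,86,321),(462,86,318)):
    w=pix2w(c,[(u,a),(u,b)],.06)-c['xyz']; n=w/np.linalg.norm(w[:,1:],axis=1)[:,None]; m=n.sum(0)
    m*=(.06-c['xyz'][2])/m[2]; print(c['xyz']+m, 'R est', np.hypot(*m[1:])*np.sin(np.arccos((n[0,1:]*n[1,1:]).sum())/2))
    # centre from far tangent alone with R=.06
    t=n[0,1:]; p=np.array([t[1],-t[0]]); p*=-1 if p[1]>0 else 1
    o=c['xyz'][1:]+p*.06; k=(.06-o[1])/t[1]; print('far-tangent centre y',o[0]+k*t[0])
print(pix2w(c,[(123,68),(277,66),(433,67)],.009))
E
```

```text
[ 0.4231 -0.0332  0.06  ] R est 0.05943800491907517
far-tangent centre y -0.03374925731829364
[ 0.6133 -0.0379  0.06  ] R est 0.05861303854490562
far-tangent centre y -0.03932987550880617
[[0.422  0.0398 0.009 ]
 [0.5166 0.037  0.009 ]
 [0.612  0.034  0.009 ]]
```

Request:
{"api": "apply_moves", "payload": {
  "steps": [0, 0, -0.06, 0, 0, 0, -0.1, 0, 0.01, 0.4, -0.1, 0, 0.03, 1, -0.08, 0, 0.05, 1.6, -0.06, 0, 0.07, 2.2, -0.05, 0, 0.07, 2.5, -0.05, 0, 0.07, 2.5, -0.05, 0]
}}

```text
clock: 14.38
position: [0.5201, -0.0318, 0.1013]
ee_rot: [0.0, 0.718, 0.696, 0.0]
contact_force: [-4.1, -1.1, 15.5]
width: 0.0854
gripper_force: 7.3
```

Request:
{"api": "apply_moves", "payload": {
  "steps": [0.0, 0.3, 0.08, 0, 0.02, 0.9, 0.14, 0, 0.04, 1.5, 0.14, 0, 0.06, 2.1, 0.14, 0, 0.07, 2.4, 0.14, 0, 0.07, 2.4, 0.14, 0]
}}

```text
clock: 14.88
position: [0.5209, -0.0076, 0.1019]
ee_rot: [-0.0, 0.718, 0.696, 0.0]
contact_force: [-2.6, 0.0, 9.9]
width: 0.0854
gripper_force: 4.9
```

Request:
{"api": "apply_moves", "payload": {
  "steps": [0, 0, 0.5, 0, 0, 0, 1.5, 0, -0.1, -2.75, 1.5, 0, -0.1, -2.75, 1.5, 0, -0.1, -2.75, 0.6, 0, -0.1, -2.75, 0.2, 0, -0.1, -2.75, 0.05, 0, -0.1, -2.75, 0.05, 0]
}}

```text
clock: 15.55
position: [0.5192, -0.0355, 0.1003]
ee_rot: [-0.001, 0.719, 0.695, -0.001]
contact_force: [-0.6, -0.3, 0.0]
width: 0.0851
gripper_force: 0.0
```

Request:
{"api": "apply_moves", "payload": {
  "steps": [0, 0, -0.1, 0, 0, 0, -0.2, 0, 0, 0, -0.25, 0, 0, 0, -0.25, 0]
}}

```text
clock: 15.88
position: [0.5202, -0.0362, 0.0993]
ee_rot: [0.0, 0.719, 0.695, 0.0]
contact_force: [-0.9, -0.8, 2.1]
width: 0.0855
gripper_force: 1.0
```

Request:
{"api": "apply_moves", "payload": {
  "steps": [0, 0, -0.1, 0, 0, 0, -0.18, 0, 0, 0, -0.18, 0]
}}

```text
clock: 16.13
position: [0.5203, -0.0369, 0.0987]
ee_rot: [0.001, 0.718, 0.696, -0.0]
contact_force: [-3.5, -2.3, 11.1]
width: 0.0852
gripper_force: 5.3
```

Request:
{"api": "apply_moves", "payload": {
  "steps": [0.01, 0.3, 0.03, 0, 0.02, 0.65, 0.07, 0, 0.03, 1.0, 0.17, 0, 0.03, 1.0, 0.17, 0]
}}

```text
clock: 16.47
position: [0.5207, -0.027, 0.1004]
ee_rot: [0.001, 0.718, 0.696, -0.0]
contact_force: [-3.1, -4.3, 7.5]
width: 0.0853
gripper_force: 4.7
```

Request:
{"api": "apply_moves", "payload": {
  "steps": [0, 0.15, -0.05, 0, 0.01, 0.4, 0.05, 0, 0.02, 0.7, 0.16, 0, 0.03, 1.0, 0.27, 0, 0.03, 1.0, 0.27, 0]
}}

```text
clock: 16.88
position: [0.5212, -0.018, 0.1036]
ee_rot: [0.002, 0.718, 0.696, -0.001]
contact_force: [-3.0, -6.2, 12.0]
width: 0.0854
gripper_force: 6.3
```

Request:
{"api": "apply_moves", "payload": {
  "steps": [0.01, 0.3, 0.07, 0, 0.02, 0.65, 0.15, 0, 0.03, 1.0, 0.22, 0, 0.03, 1.0, 0.22, 0]
}}

```text
clock: 17.22
position: [0.5215, -0.0079, 0.1065]
ee_rot: [0.002, 0.718, 0.696, -0.001]
contact_force: [-4.7, -4.7, 17.2]
width: 0.0852
gripper_force: 8.5
```

Request:
{"api": "apply_moves", "payload": {
  "steps": [0.01, 0.3, 0.12, 0, 0.02, 0.65, 0.21, 0, 0.03, 1.0, 0.29, 0, 0.03, 1.0, 0.29, 0]
}}

```text
clock: 17.55
position: [0.5218, 0.0031, 0.1089]
ee_rot: [0.001, 0.718, 0.696, -0.0]
contact_force: [-2.5, -3.0, 13.3]
width: 0.0852
gripper_force: 6.9
```

Request:
{"api": "apply_moves", "payload": {
  "steps": [0.01, 0.3, 0.04, 0, 0.02, 0.7, 0.08, 0, 0.03, 1.1, 0.12, 0, 0.04, 1.5, 0.15, 0, 0.04, 1.5, 0.15, 0]
}}

```text
clock: 17.97
position: [0.5222, 0.0187, 0.1107]
ee_rot: [0.001, 0.718, 0.696, 0.0]
contact_force: [-1.5, -0.6, 16.3]
width: 0.0848
gripper_force: 8.0
```

Request:
{"api": "apply_moves", "payload": {
  "steps": [0.01, 0.4, 0.05, 0, 0.03, 0.9, 0.08, 0, 0.04, 1.4, 0.1, 0, 0.05, 1.9, 0.11, 0, 0.06, 2.1, 0.11, 0, 0.06, 2.1, 0.11, 0]
}}

```text
clock: 18.47
position: [0.5229, 0.0405, 0.1112]
ee_rot: [0.001, 0.718, 0.696, 0.001]
contact_force: [-2.7, 0.6, 12.8]
width: 0.0857
gripper_force: 6.3
```

Request:
{"api": "apply_moves", "payload": {
  "steps": [0.01, 0.3, 0.05, 0, 0.02, 0.6, 0.1, 0, 0.02, 0.6, 0.1, 0]
}}

```text
clock: 18.72
position: [0.5231, 0.0464, 0.1111]
ee_rot: [0.0, 0.719, 0.695, 0.001]
contact_force: [-0.3, -0.2, 7.7]
width: 0.0856
gripper_force: 3.6
```

Request:
{"api": "apply_moves", "payload": {
  "steps": [0, 0, 0.1, 0, 0, 0, 0.2, 0, 0, 0, 0.3, 0, 0, 0, 0.5, 0, 0, 0, 0.5, 0]
}}

```text
clock: 19.13
position: [0.5226, 0.0457, 0.1153]
ee_rot: [0.0, 0.719, 0.695, 0.0]
contact_force: [0.3, 0.3, 0.8]
width: 0.0855
gripper_force: 0.0
```

```bash
python3 - <<'E'
from h import *
np.set_printoptions(precision=4,suppress=True)
s=get_state();c=calibration('wrist');im=get_image('wrist');print(s['clock'],s['position'],s['contact_force'],c['xyz'])
np.save('c5.npy',c,allow_pickle=True); cv2.imwrite('pics/w5.png',im[:,:,::-1])
E
```

```text
19.1333 [0.5226 0.0457 0.1153] [0.3452 0.2789 0.8216] [0.5245 0.1171 0.2569]
```

View pics/w5.png

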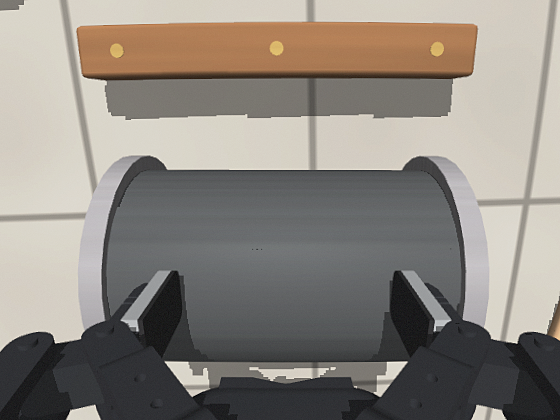

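Drum still on the sill. The far rim tangents are at row 155 (columns 135 and 432), and the stop screws are at (117,50), (276,48), (437,49).

```bash
python3 - <<'E'
from h import *
np.set_printoptions(precision=4,suppress=True)
for f,z,L in(('c4.npy',.06,((115,86),(455,86))),('c5.npy',.069,((135,155.5),(432,155.5)))):
    c=np.load(f,allow_pickle=True).item()
    for u,a in L:
        t=(pix2w(c,(u,a),z)-c['xyz'])[0]; x=(c['xyz']+t)[0]; t=t[1:]/np.linalg.norm(t[1:]); p=np.array([t[1],-t[0]]); p*=-1 if p[1]>0 else 1
        o=c['xyz'][1:]+p*.06; k=(z-o[1])/t[1]; print(f,x,'centre y',o[0]+k*t[0])
print(pix2w(c,[(117,50),(276,48),(437,49)],.03))
E
```

```text
c4.npy 0.43866790741716066 centre y -0.03398919990636185
c4.npy 0.6035391432170718 centre y -0.03927499493107248
c5.npy 0.4444387876045278 centre y 0.1547217188046816
c5.npy 0.6008060096546681 centre y 0.14977052734206978
[[0.4257 0.1524 0.03  ]
 [0.52   0.1494 0.03  ]
 [0.6152 0.1465 0.03  ]]
```

Request:
{"api": "apply_moves", "payload": {
  "steps": [0, 0, 0.8, 0, -0.1, -3.7, 0.8, 0, -0.1, -3.7, 0.8, 0, -0.1, -3.7, 0, 0, -0.1, -3.7, -0.4, 0, -0.1, -3.7, -0.5, 0, -0.1, -3.7, -0.5, 0]
}}

```text
clock: 19.77
position: [0.5209, 0.0094, 0.1096]
ee_rot: [-0.001, 0.719, 0.696, -0.0]
contact_force: [-0.2, 1.1, 0.8]
width: 0.0853
gripper_force: 0.0
```

Request:
{"api": "apply_moves", "payload": {
  "steps": [0, 0, -0.1, 0, 0, 0, -0.2, 0, 0, 0, -0.2, 0]
}}

```text
clock: 20.02
position: [0.5214, 0.009, 0.109]
ee_rot: [0.0, 0.718, 0.696, -0.0]
contact_force: [-2.2, 0.1, 5.8]
width: 0.0856
gripper_force: 2.7
```

Request:
{"api": "apply_moves", "payload": {
  "steps": [0.01, 0.3, 0.02, 0, 0.02, 0.7, 0.05, 0, 0.03, 1.1, 0.07, 0, 0.04, 1.5, 0.08, 0, 0.04, 1.5, 0.08, 0]
}}

```text
clock: 20.43
position: [0.522, 0.0246, 0.1104]
ee_rot: [0.0, 0.718, 0.696, 0.0]
contact_force: [-1.5, -0.1, 9.1]
width: 0.0853
gripper_force: 4.4
```

Request:
{"api": "apply_moves", "payload": {
  "steps": [0.01, 0.3, 0, 0, 0.02, 0.7, 0.01, 0, 0.03, 1.1, 0.02, 0, 0.04, 1.4, 0.02, 0, 0.04, 1.4, 0.02, 0]
}}

```text
clock: 20.85
position: [0.5224, 0.0388, 0.111]
ee_rot: [0.0, 0.718, 0.696, 0.001]
contact_force: [-2.8, -0.4, 12.1]
width: 0.0855
gripper_force: 5.6
```

Request:
{"api": "apply_moves", "payload": {
  "steps": [0.01, 0.3, 0, 0, 0.02, 0.7, -0.01, 0, 0.03, 1.1, -0.02, 0, 0.04, 1.5, -0.04, 0, 0.04, 1.5, -0.04, 0]
}}

```text
clock: 21.27
position: [0.5229, 0.0543, 0.1105]
ee_rot: [0.0, 0.718, 0.696, 0.001]
contact_force: [-1.1, 0.4, 10.8]
width: 0.0857
gripper_force: 5.3
```

Request:
{"api": "apply_moves", "payload": {
  "steps": [0.01, 0.3, -0.02, 0, 0.02, 0.7, -0.05, 0, 0.03, 1.0, -0.09, 0, 0.03, 1.0, -0.09, 0]
}}

```text
clock: 21.6
position: [0.5233, 0.0644, 0.1095]
ee_rot: [-0.0, 0.718, 0.696, 0.001]
contact_force: [-1.9, 2.4, 9.8]
width: 0.0855
gripper_force: 5.1
```

Request:
{"api": "apply_moves", "payload": {
  "steps": [0.01, 0.3, -0.05, 0, 0.02, 0.7, -0.11, 0, 0.03, 1.0, -0.17, 0, 0.03, 1.0, -0.17, 0]
}}

```text
clock: 21.93
position: [0.5237, 0.0749, 0.1081]
ee_rot: [-0.0, 0.718, 0.696, 0.002]
contact_force: [-2.9, 1.9, 11.6]
width: 0.0853
gripper_force: 5.8
```

Request:
{"api": "apply_moves", "payload": {
  "steps": [0.01, 0.3, -0.05, 0, 0.02, 0.7, -0.13, 0, 0.03, 1.0, -0.2, 0, 0.03, 1.0, -0.2, 0]
}}

```text
clock: 22.27
position: [0.524, 0.0852, 0.1058]
ee_rot: [-0.0, 0.719, 0.696, 0.002]
contact_force: [-2.1, 4.4, 10.4]
width: 0.0856
gripper_force: 5.3
```

Request:
{"api": "apply_moves", "payload": {
  "steps": [0.01, 0.3, -0.09, 0, 0.02, 0.7, -0.2, 0, 0.03, 1.0, -0.3, 0, 0.03, 1.0, -0.3, 0]
}}

```text
clock: 22.6
position: [0.5244, 0.0956, 0.1027]
ee_rot: [-0.001, 0.719, 0.695, 0.002]
contact_force: [-1.8, 5.0, 9.5]
width: 0.0851
gripper_force: 4.9
```

Request:
{"api": "apply_moves", "payload": {
  "steps": [0.01, 0.25, -0.08, 0, 0.02, 0.5, -0.17, 0, 0.02, 0.75, -0.27, 0, 0.02, 0.75, -0.27, 0]
}}

```text
clock: 22.93
position: [0.5246, 0.103, 0.0997]
ee_rot: [-0.001, 0.719, 0.695, 0.002]
contact_force: [-0.9, 5.1, 7.6]
width: 0.0853
gripper_force: 4.2
```

Request:
{"api": "apply_moves", "payload": {
  "steps": [0.01, 0.2, -0.08, 0, 0.01, 0.4, -0.16, 0, 0.02, 0.6, -0.23, 0, 0.02, 0.6, -0.23, 0]
}}

```text
clock: 23.27
position: [0.5248, 0.1087, 0.0971]
ee_rot: [-0.001, 0.719, 0.695, 0.002]
contact_force: [-0.6, 4.7, 5.4]
width: 0.0851
gripper_force: 3.5
```

Request:
{"api": "apply_moves", "payload": {
  "steps": [0.01, 0.2, -0.09, 0, 0.01, 0.4, -0.18, 0, 0.01, 0.5, -0.26, 0, 0.01, 0.5, -0.26, 0]
}}

```text
clock: 23.6
position: [0.5252, 0.1129, 0.0956]
ee_rot: [0.0, 0.718, 0.696, 0.002]
contact_force: [-1.4, 2.6, 11.9]
width: 0.0855
gripper_force: 6.2
```

Request:
{"api": "apply_moves", "payload": {
  "steps": [0, 0, 0.1, 0, 0, 0, 0.3, 0, 0, 0, 0.7, 0, 0, 0, 2, 0, 0, 0, 5, 0, 0, -3, 8, 0, 0, -6, 10, 0, 0, -6, 10, 0]
}}

```text
clock: 24.27
position: [0.5275, 0.047, 0.1982]
ee_rot: [0.005, 0.719, 0.694, 0.002]
contact_force: [-0.1, 0.2, 0.7]
width: 0.0855
gripper_force: 0.0
```

```bash
python3 - <<'E'
from h import *
np.set_printoptions(precision=4,suppress=True)
s=get_state();c=calibration('wrist');im=get_image('wrist');print(s['clock'],s['position'],s['contact_force'],c['xyz'])
t=get_image('top');sc=get_image('scene')
a=cv2.resize(sc[120:300,60:460],(800,360),interpolation=cv2.INTER_CUBIC)[:,:,::-1]
b=np.hstack([cv2.resize(im,(400,240)),cv2.resize(t[140:260,205:405],(400,240),interpolation=cv2.INTER_CUBIC)])[:,:,::-1]
cv2.imwrite('pics/end.png',np.vstack([a,b])); np.save('c6.npy',c,allow_pickle=True); cv2.imwrite('pics/w6.png',im[:,:,::-1])
E
```

```text
24.2667 [0.5275 0.047  0.1982] [-0.1412  0.1595  0.695 ] [0.5283 0.1191 0.3396]
```

View pics/end.png

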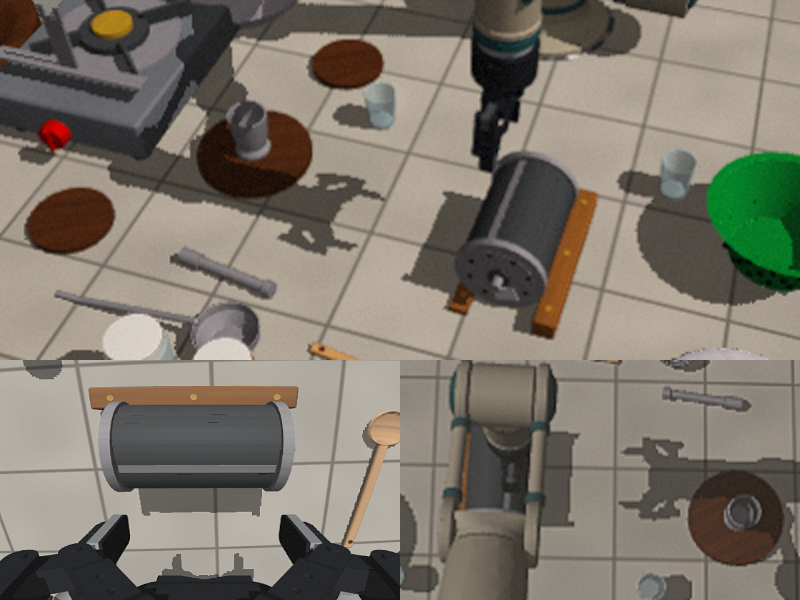

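The composite shows the mortar upright on the big board and the drum lying between sill and stop. I'll check the drum's centre once in the full wrist picture.

View pics/w6.png

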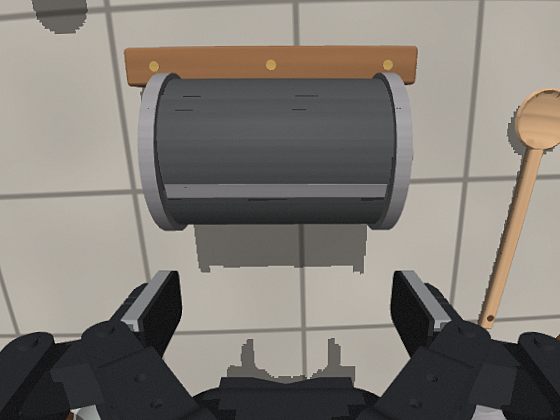

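The rims span rows 73–230 (left, column 163) and 73–229 (right, column 390). The stop screws are at (154,66), (271,65), (388,65).

```bash
python3 - <<'E'
from h import *
np.set_printoptions(precision=4,suppress=True)
c=np.load('c6.npy',allow_pickle=True).item()
for u,a,b in((165,73,230),(388,73,229)):
    w=pix2w(c,[(u,a),(u,b)],.06)-c['xyz']; n=w/np.linalg.norm(w[:,1:],axis=1)[:,None]; m=n.sum(0)
    m*=(.06-c['xyz'][2])/m[2]; print(c['xyz']+m, 'R est', np.hypot(*m[1:])*np.sin(np.arccos((n[0,1:]*n[1,1:]).sum())/2))
print(pix2w(c,[(154,66),(271,65),(388,65)],.03))
E
```

```text
[0.4356 0.0845 0.06  ] R est 0.05911036450282834
[0.6098 0.0787 0.06  ] R est 0.059145461291573845
[[0.4256 0.1523 0.03  ]
 [0.5205 0.149  0.03  ]
 [0.6155 0.1462 0.03  ]]
```

```bash
python3 -c "
from rig import *
print(sign_off())"
```

```text
the job is handed in; nothing more can be done
None
```

The mortar stands upright on the large board and the drum lies in its rest between sill and stop. The highest press I read was about 17 N, taken at the end of each move; the job took 24 s and is handed in.

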